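# Fit the rinse spout and screw it round to the basin

## Robot

A 7-joint arm with a two-finger parallel gripper is mounted at the origin on the work surface. World frame = base frame: x ahead of the robot, y to its left, z up, the work surface at z = 0. Lengths are in m, angles in degrees, forces in N, time in s.
With the tool pointing down it reaches from about 0.425 to 0.875 m from the base axis. Payload 4.7 kg.
Tool frame: the origin (TCP) lies between the finger pads; the fingertips stand 11 mm ahead of it and the grasp point (between the pads) lies 8 mm behind it (env.tcp_to_tips is the distance from the TCP to the fingertips, in m); z points along the fingers, y is the line along which they close (so a half turn about z gives the same grasp; the last joint's range is limited). The gripper opens to 87 mm and grips with 3 to 60 N. Pads are 19 mm wide; open, the fingers measure 117 mm over their backs; the gripper's body (75 mm by 190 mm) begins 51 mm behind the grasp point.
Start: joints at [76.667, 18.392, -4.016, 83.108, 1.295, 78.541, -3.26], TCP at [0.159, -0.63, 0.234] pointing down, gripper open.
Joint ranges: [-163.93, 163.93], [-17.29, 119.83], [-79.2, 71.16], [3.27, 140.29], [-89.18, 269.18], [5.43, 117.66], [-154.24, 154.24]. Speed limits (degrees/s): [147.25, 147.25, 180, 180, 180, 180, 180].

## Interface

Orientations are given as [roll, pitch, yaw] about the fixed x, y, z axes, in that order (R = Rz(yaw) Ry(pitch) Rx(roll)).
In Python, from cell import env, viewer gives the robot as it stands.
- The arm moves only by the tool step_arm, never from a script. Its arguments are lists of equal length, an entry for each row: "delta_pos": the shift along the tool's x, y, z in units of 0.2 m (1.0 is 0.2 m), a list of three; "rot": the turn, a rotation vector about the tool's x, y, z in units of 1.5 rad (1.0 is 1.5 rad), a list of three; "gripper": the gripper command: -1 is shut, 1 is fully open, values between are in proportion. A call has 1 to 20 rows; each row is the pose to reach, as a shift and turn from the pose commanded when the call began, along the tool's axes at that moment; what a row does not reach only later rows make up. A row lasts 1/8 s, in which the tool goes at most 62.5 mm and 10.7 degrees, less where a joint would pass 70% of its speed; a pose out of reach is approached as far as the arm can. A call with a number of a shift or a turn outside -1 to 1 is refused whole. A call with a gripper value outside its range is refused whole. The fingers move at their own pace and stop on an object; "squeeze" is the grip in N (left out, the last holds). Time passes only in rows, so rows that repeat a pose let the fingers close. It gives the time, the measured TCP pose, the force, the opening and the grip force at its end, in the units of the state.
- env.get_obs(): the state, without advancing time (a new reading comes with each control period).
- viewer.read_camera(name): name is "scene" or "top" or "wrist"; returns a dict with "img" (480x640x3 uint8, red, green, blue), "fx", "fy", "cx", "cy" (pixels), "pose" (4x4, takes a point from camera to world coordinates). Camera axes: x right, y down, z forward; pixel columns grow to the right and rows downward; lengths in m; the calibration is good to about 2 mm. A picture is of the moment at which its call begins. There is no depth.
- env.sign_off(): hands the job in; it is judged then, once.
The state is a dict: "time_s": time; "qpos": joint angles; "joint_velocities": joint speeds; "effort": joint torques, N m; "tool_pos": TCP position; "tool_rot": TCP orientation; "force": force on the tool from outside, world axes, zero at the start; "wrist_torque": the same for the moment, N m; "grip_width": finger opening in m; "grasp_force": force on a finger pad.
Only numpy, scipy, OpenCV 4.12 (cv2) and the standard library are available. Lean on these libraries where they do the work, as an engineer would, in place of code of your own. Each camera call takes 0.05 s, during which the arm holds its last target. There are 200 camera calls.

## Task

Fit the loose spout head onto the riser's keyed hub: press gently and feel for the angle at which it drops fully home. Then screw it clockwise against the stiff thread until the spout points at the drain in the middle of the basin, and leave it there, upright and let go. Never press hard on the riser, and leave the other things on the counter as they are.

Things in the scene. Friction and masses are not known exactly. Their poses are not given: they have to be found in the camera images.
- head: Loose steel spout head, about 0.35 kg, standing upright. Origin: centre of its underside; z up, x the way the spout points. Block 52 (x) by 40 (y) by 76 mm high with a low round cap to 83 mm. Underside: square bore 18.4 mm wide, 27 mm deep, and two slots 12 mm deep: one 15 mm wide running out to +x, one 8.5 mm wide running out to -x.
- grip (a point): Where to grip the head, near its centre of mass: on its axis, 50 mm above its underside, across the two flat +y and -y faces (40 mm apart). Axes as the head's.
- outlet (a point): The spout's downward mouth, 146 mm ahead (+x) of the head's origin and 22 mm above its underside. The tube leaves the block's +x face, reaches 158 mm out and nowhere stands above 69 mm.
- riser: Fixed steel riser pipe on the counter, flange 72 mm across, with a small tap lever low on its +y side and a 7 mm wide peg on its +x side, sticking out to 37 mm from the axis, 60 mm up. Origin: on its axis at the counter; z up, x towards the peg. On top a round steel hub, 54 mm across, top face 110 mm above the counter.
- seat (a point): On the riser's axis 110 mm above the counter, axes as the riser's: where a fully seated head's underside lies (up to 3 mm lower once screwed round). The hub screws about this axis: it sinks 8 mm a turn clockwise seen from above, takes 0.15 N m to move and up to 0.1 more as it goes, stays where left, has no stop. From its start, 0.85 to 3 rad clockwise to the basin.
- pin (a point): At the tip of the hub's centring pin (16 mm across, bevelled), 24 mm above the seat. Beside it two upright brass keys, 9 mm high, 14 to 22 mm from the axis: one 12 mm wide, the opposite one 5.5 mm. The head fits only with its wide slot (spout side) over the wide key, about 0.07 rad of play either way; else it rests on the keys, 9 mm too high.
- mark (a point): Tip of the riser's peg, 37 mm from the axis, 60 mm above the counter. At the start the wide key points within 0.85 rad either side of this direction (the riser's x); its angle is not measured: see it, or feel for it by turning the head under a light press (5 N), which does not turn the hub.
- basin: Fixed open plastic wash basin, 200 by 180 mm, 90 mm high, walls 6 mm; origin under its centre. The turned spout clears its rim.
- drain (a point): Middle of the basin's floor, the round drain, 200 to 280 mm from the riser's axis.
- softener: Bystander: white bottle 72 mm across, 200 mm high, origin under it.
- pegjar: Bystander: glass jar 72 mm across, 100 mm high, origin under it.
- scoop: Bystander: white cup 60 mm across, 60 mm high, near the riser on the robot's side, origin under it.
- brush: Bystander: wooden brush lying flat, origin under it.
- soap: Bystander: white soap bar 75 by 50 by 28 mm, origin under it.
- tin: Bystander: metal tin 70 mm across, 80 mm high, origin under it.
- mug: Bystander: blue mug 76 mm across, 90 mm high, origin under it.
There are look-alikes about, which are no part of the job. Leave any green look-alike of the head alone.

How it is judged:
By the outcome, as a careful person would: the job done as asked, in the order asked, and still so for the second after the job is handed in, with the robot touching nothing.
It also fails if it takes over 58 s, if anything falls off the work surface, if the arm or the gripper's body presses on something with over 40 N, if the wrist force passes 120 N, or if a joint passes its speed limit or range.

## Working session

There is one attempt and no reset: what is moved stays moved. The work goes in short steps, Python scripts to look and compute and a tool call to move; the robot and the scene stay as the last step left them, time stands still between calls to the robot, and variables do not carry over. Pictures are saved under pics/ and viewed, at most 10 in all, crops included, and the job is handed in when it is done.

Besides the shell and the picture viewer there is one more tool, called after ">>>" as name(argument=value, ...) on one line, values as JSON. step_arm: Moves the arm, as the interface text tells. Shifts and turns lie within -1 to 1; 1 stands for 0.2 m of shift or 1.5 rad of turn. Its arguments: {"type":"object","properties":{"delta_pos":{"type":"array"},"rot":{"type":"array"},"gripper":{"type":"array"},"squeeze":{"type":"number"}},"required":["delta_pos","rot","gripper"]}

```bash
mkdir -p pics; ls; python3 - <<'E'
from cell import env, viewer
import cv2,numpy as np
for n in ["scene","top"]:
    d=viewer.read_camera(n); cv2.imwrite(f"pics/{n}0.png",d["img"][:,:,::-1]); print(n,d["fx"],d["cx"],d["cy"],np.round(d["pose"],3).tolist())
o=env.get_obs(); print({k:o[k] for k in o if k in("time_s","tool_pos","tool_rot","force","grip_width")}, env.tcp_to_tips)
E
```

```text
pics
scene 588.1945074111676 317.3467547145759 243.816091691369 [[0.356, 0.792, -0.496, 1.353], [0.934, -0.298, 0.195, -0.305], [0.006, -0.533, -0.846, 1.46], [0.0, 0.0, 0.0, 1.0]]
top 546.3726790935682 326.695254620462 245.76245891821142 [[0.042, -0.977, 0.211, 0.251], [-0.999, -0.042, 0.005, 0.011], [0.004, -0.211, -0.978, 1.55], [0.0, 0.0, 0.0, 1.0]]
{'time_s': 0.1, 'tool_pos': array([ 0.1586273 , -0.62983775,  0.23256289]), 'tool_rot': array([-1.79899099e+02,  5.03950355e-03,  1.41411157e+01]), 'force': array([ 0.58196748, -0.38256307,  0.07918461]), 'grip_width': 0.08698958901148279} 0.011
```

View pics/scene0.png

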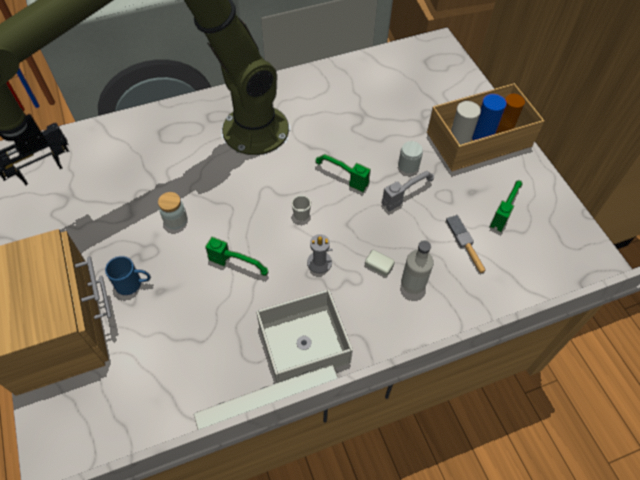

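View pics/top0.png

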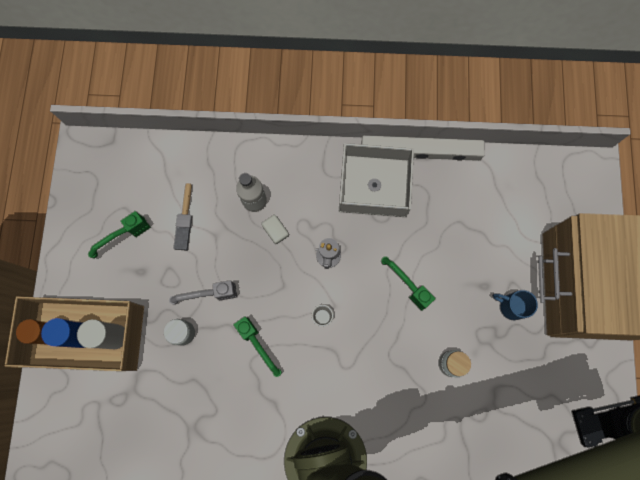

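The grey head candidates are the grey steel head (top 224,289; scene 392,193) and three green ones (top 135,225; 245,328; 423,297). The grey one is the only one that fits, since green look-alikes are excluded. I'll enlarge it and the riser to confirm.

```bash
python3 - <<'E'
import cv2,numpy as np
t=cv2.imread("pics/top0.png");s=cv2.imread("pics/scene0.png")
c=lambda im,x,y,w,h:cv2.resize(im[y:y+h,x:x+w],(400,300),interpolation=cv2.INTER_CUBIC)
cv2.imwrite("pics/crop1.png",np.vstack([np.hstack([c(t,165,260,80,60),c(t,300,225,56,42)]),np.hstack([c(s,370,160,80,60),c(s,290,230,60,45)])]))
E
```

```text
(no output)
```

View pics/crop1.png

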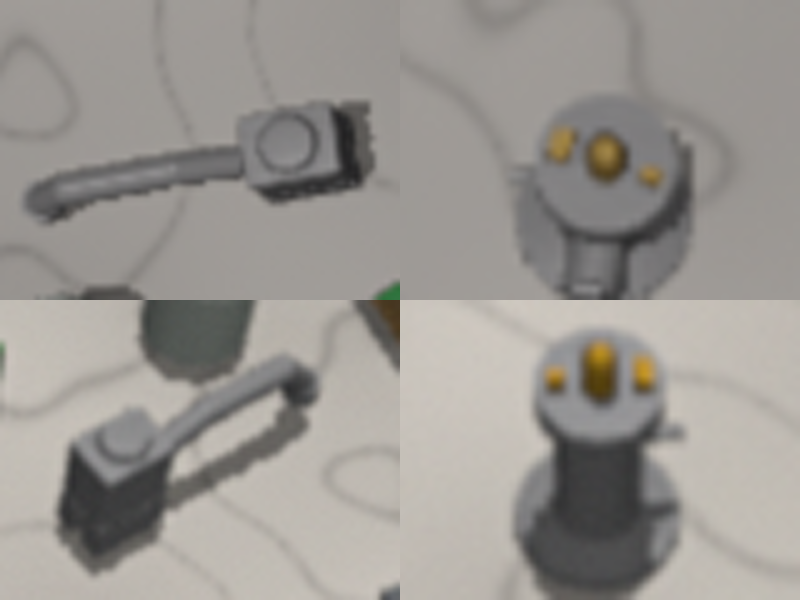

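Top-left shows the grey head with its cap at top px ≈(222.2,288.6) and its spout running left to ≈(174,299). The riser's pin tip is at ≈(328.7,246.7), the wide key at ≈(322.4,244.9) and the narrow key at ≈(335,249.4). Next I'll convert these to world points.

```bash
cat > h.py <<'E'
import numpy as np
from cell import env, viewer
def cast(d,u,v,z):
    r=np.array(d["pose"])[:3,:3]@[(u-d["cx"])/d["fx"],(v-d["cy"])/d["fy"],1]; o=np.array(d["pose"])[:3,3]
    return o+r*(z-o[2])/r[2]
def ang(a,b): return np.degrees(np.arctan2(b[1]-a[1],b[0]-a[0]))
E
python3 - <<'E'
from h import *
import cv2
T=viewer.read_camera("top");S=viewer.read_camera("scene")
ct=lambda x,y:(165+x/5,260+y/5); rt=lambda x,y:(300+(x-400)*.14,225+y*.14)
cs=lambda x,y:(370+x/5,160+(y-300)/5); rs=lambda x,y:(290+(x-400)*.15,230+(y-300)*.15)
def p(n,d,uv,z): q=cast(d,*uv,z); print(n,np.round(q,4)); return q
cap=p("cap T",T,ct(286,143),.083);p("cap S",S,cs(127,433),.083)
a=p("bt",T,ct(333,103),.076);b=p("bt",T,ct(240,115),.076);c=p("bt",T,ct(252,188),.076);e=p("bt",T,ct(345,172),.076);print("ang",ang(a,b),ang(e,c))
m=p("mouth T",T,ct(45,195),.03);print(ang(cap,m),np.hypot(*(m-cap)[:2]));m=p("mouth S",S,cs(300,390),.03);print(ang(cap,m))
p("hub T",T,rt(607,167),.11);p("hub S",S,rs(600,388),.11);pin=p("pin T",T,rt(605,150),.134);p("pin S",S,rs(600,347),.134)
w=p("w T",T,rt(560,142),.119);n=p("n T",T,rt(650,174),.119);print("key",ang(n,w),ang(pin,w))
w=p("w S",S,rs(643,365),.119);n=p("n S",S,rs(555,373),.119);print("key",ang(n,w))
for d,g in ((T,(375,184)),(S,(304,342))):
    im=d["img"].astype(int);x,y=g;k=im[y-12:y+13,x-12:x+13].sum(2);ys,xs=np.where(k<np.median(k)-60);uv=(x-12+xs.mean(),y-12+ys.mean());D=p("drain",d,uv,.006);print(uv,len(xs))
    print("drain dir",ang(pin,D),np.hypot(*(D-pin)[:2]))
for n,uv in dict(scoop=(323,315),soap=(275,229),soft=(246,178),pegjar=(177,331),brush=(182,232),greenhead=(243,325)).items(): p(n,T,uv,.05)
E
```

```text
cap T [0.4367 0.2951 0.083 ]
cap S [0.441  0.2986 0.083 ]
bt [0.4605 0.2727 0.076 ]
bt [0.4517 0.3227 0.076 ]
bt [0.4124 0.3128 0.076 ]
bt [0.4232 0.2633 0.076 ]
ang 99.90565756213022 102.30400913313582
mouth T [0.4086 0.4369 0.03  ]
101.19047310753389 0.14458546853802828
mouth S [0.4131 0.4364 0.03  ]
99.46997885730232
hub T [0.5542 0.0117 0.11  ]
hub S [0.5627 0.0133 0.11  ]
pin T [0.5555 0.0127 0.134 ]
pin S [0.5586 0.0146 0.134 ]
w T [0.5611 0.0297 0.119 ]
n T [ 0.5503 -0.0045  0.119 ]
key 72.47461614948331 71.87680414427699
w S [0.5639 0.0315 0.119 ]
n S [ 0.5549 -0.0033  0.119 ]
key 75.51835038787566
drain [ 0.7746 -0.1135  0.006 ]
(np.float64(373.9782608695652), np.float64(184.65217391304347)) 138
drain dir -29.94564650916529 0.2528360447005271
drain [ 0.776  -0.1141  0.006 ]
(np.float64(303.51381215469615), np.float64(342.4585635359116)) 181
drain dir -29.906818351809854 0.254335153669786
scoop [0.3802 0.0204 0.05  ]
soap [0.6162 0.1665 0.05  ]
soft [0.7638 0.2594 0.05  ]
pegjar [0.3201 0.4144 0.05  ]
brush [0.5962 0.4279 0.05  ]
greenhead [0.3438 0.2368 0.05  ]
```

```bash
cat >> h.py <<'E'
from scipy.spatial.transform import Rotation as Ro
def plan(wps,start=None):
    "wps: (x,y,z,yaw); prints units for each hop"
    o=env.get_obs(); p=np.array(o["tool_pos"]);R=Ro.from_euler("xyz",o["tool_rot"],degrees=True)
    if start: p=np.array(start[:3]);R=Ro.from_euler("xyz",[180,0,start[3]],degrees=True)
    for w in wps:
        q=np.array(w[:3]);Q=Ro.from_euler("xyz",[180,0,w[3]],degrees=True)
        print(w,"dpos",np.round(R.inv().apply(q-p)/.2,3),"rot",np.round((R.inv()*Q).as_rotvec()/1.5,4),"rows>=",np.ceil(max(np.linalg.norm(q-p)/.0625,(R.inv()*Q).magnitude()*57.3/10.7)))
        p,R=q,Q
E
python3 -c "
from h import *
plan([(.3,-.47,.4,55),(.44,-.29,.4,80),(.5,-.1,.38,100.7),(.47,.09,.3,100.7),(.4385,.27,.17,100.7)])"
```

```text
(0.3, -0.47, 0.4, 55) dpos [ 0.881 -0.604 -0.835] rot [-8.000e-04 -2.000e-04 -4.754e-01] rows>= 5.0
(0.44, -0.29, 0.4, 80) dpos [1.139 0.057 0.   ] rot [ 0.      0.     -0.2909] rows>= 4.0
(0.5, -0.1, 0.38, 100.7) dpos [0.988 0.13  0.1  ] rot [ 0.      0.     -0.2409] rows>= 4.0
(0.47, 0.09, 0.3, 100.7) dpos [0.961 0.029 0.4  ] rot [0. 0. 0.] rows>= 4.0
(0.4385, 0.27, 0.17, 100.7) dpos [0.914 0.012 0.65 ] rot [0. 0. 0.] rows>= 4.0
```

>>> step_arm(delta_pos=[[0.2,0,-0.6],[0.88,-0.6,-0.83],[0.88,-0.6,-0.83],[0.88,-0.6,-0.83],[0.88,-0.6,-0.83],[0.88,-0.6,-0.83]], rot=[[0,0,0],[0,0,-0.475],[0,0,-0.475],[0,0,-0.475],[0,0,-0.475],[0,0,-0.475]], gripper=[1,1,1,1,1,1], squeeze=40)

```text
time_s: 0.95
tool_pos: [0.3031, -0.4689, 0.4018]
tool_rot: [179.8, 0.1, 55.3]
force: [-0.5, -1.1, -0.4]
grip_width: 0.0868
grasp_force: 0.0
```

>>> step_arm(delta_pos=[[1,0.06,0],[1,0.06,0],[1,0.06,0],[1,0.06,0]], rot=[[0,0,-0.29],[0,0,-0.29],[0,0,-0.29],[0,0,-0.29]], gripper=[1,1,1,1])

```text
time_s: 1.45
tool_pos: [0.4269, -0.3108, 0.3989]
tool_rot: [-180.0, -0.1, 80.2]
force: [1.1, -1.1, 0.2]
grip_width: 0.0868
grasp_force: 0.0
```

>>> step_arm(delta_pos=[[1,0.13,0.1],[1,0.13,0.1],[1,0.13,0.1],[1,0.13,0.1]], rot=[[0,0,-0.241],[0,0,-0.241],[0,0,-0.241],[0,0,-0.241]], gripper=[1,1,1,1])

```text
time_s: 1.95
tool_pos: [0.4859, -0.1188, 0.3788]
tool_rot: [-180.0, -0.0, 100.8]
force: [0.0, -1.0, 0.6]
grip_width: 0.087
grasp_force: 0.0
```

>>> step_arm(delta_pos=[[0.62,0.18,0.2],[0.62,0.18,0.2],[0.62,0.18,0.2],[0.62,0.18,0.2]], rot=[[0,0,0],[0,0,0],[0,0,0],[0,0,0]], gripper=[1,1,1,1])

```text
time_s: 2.45
tool_pos: [0.498, 0.0048, 0.339]
tool_rot: [-179.9, 0.0, 100.5]
force: [0.3, -0.8, -0.7]
grip_width: 0.087
grasp_force: 0.0
```

```bash
python3 - <<'E'
from h import *
import cv2,pickle
d=viewer.read_camera("wrist"); cv2.imwrite("pics/w1.png",d["img"][:,:,::-1]); pickle.dump(d,open("w1.pkl","wb"))
print(np.round(d["pose"],3).tolist(),d["fx"]); o=env.get_obs();print(o["tool_pos"],o["tool_rot"],o["qpos"])
E
```

```text
[[0.983, 0.176, 0.049, 0.484], [0.183, -0.943, -0.277, 0.081], [-0.002, 0.282, -0.959, 0.49], [0.0, 0.0, 0.0, 1.0]] 346.53439542013103
[0.49824315 0.00380693 0.33930238] [-1.79959951e+02  4.45173133e-02  1.00362542e+02] [ 40.49793176  -0.65894176 -43.1373269   92.75506341  -0.40135573
  87.75954516   7.74096251]
```

View pics/w1.png

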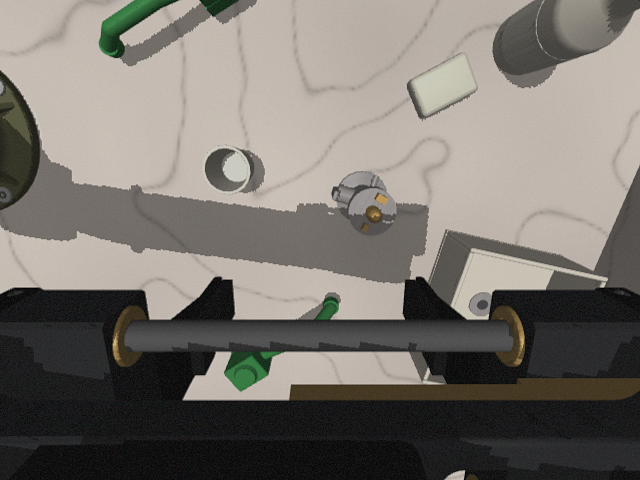

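The wrist view shows the riser hub with its pin near (374,214), the wide key near (382,199) and the narrow key near (365,227). The drain is near (480,304). I'll get the brass centroids by mask.

```bash
python3 - <<'E'
from h import *
import cv2,pickle
d=pickle.load(open("w1.pkl","rb")); im=d["img"];hsv=cv2.cvtColor(im,cv2.COLOR_RGB2HSV)
m=cv2.inRange(hsv,(10,110,60),(30,255,255));m[:170]=0;m[245:]=0;m[:,:340]=0;m[:,405:]=0
n,_,st,c=cv2.connectedComponentsWithStats(m)
P=[]
for i in range(1,n):
    if st[i,4]>8: q=cast(d,*c[i],.119);P.append(q);print(st[i],np.round(c[i],1),np.round(q,4))
for a in P:
  for b in P:
    if a is not b:print(round(ang(a,b),1),round(np.hypot(*(b-a)[:2]),4))
r=im[185:245,335:410];cv2.imwrite("pics/w1c.png",cv2.resize(r,(750,600),interpolation=cv2.INTER_CUBIC)[:,:,::-1])
D=cast(d,480,304,.006);print(D)
E
```

```text
[375 194  13  11  86] [381.  198.7] [0.561  0.0326 0.119 ]
[366 206  16  17 194] [373.4 214. ] [0.5569 0.0147 0.119 ]
[361 223   8   9  42] [364.5 226.9] [ 0.5505 -0.0012  0.119 ]
-103.0 0.0184
-107.3 0.0354
77.0 0.0184
-111.8 0.0171
72.7 0.0354
68.2 0.0171
[ 0.77186645 -0.11285439  0.006     ]
```

View pics/w1c.png

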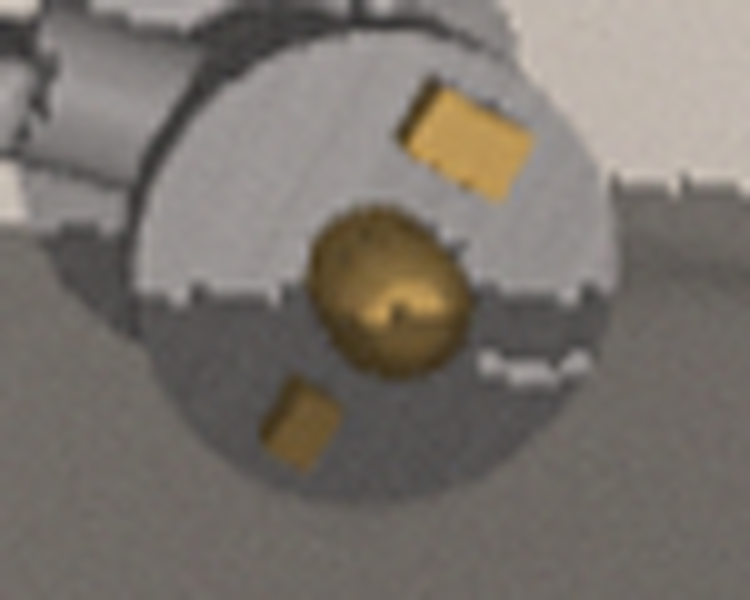

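```bash
python3 - <<'E'
from h import *
import pickle
d=pickle.load(open("w1.pkl","rb"))
w=cast(d,382,199.5,.119);n=cast(d,365.8,227.2,.119);print(w,n,(w+n)/2,ang(n,w),cast(d,372.5,211.5,.11))
plan([(.46,.16,.28,100.7),(.4385,.296,.2,100.7)])
E
```

```text
[0.56233827 0.03190243 0.119     ] [ 0.55197118 -0.0013312   0.119     ] [0.55715473 0.01528561 0.119     ] 72.67492564770166 [0.55697046 0.01565206 0.11      ]
(0.46, 0.16, 0.28, 100.7) dpos [ 0.803 -0.047  0.296] rot [-0.0005  0.0005 -0.0039] rows>= 3.0
(0.4385, 0.296, 0.2, 100.7) dpos [0.688 0.021 0.4  ] rot [0. 0. 0.] rows>= 3.0
```

>>> step_arm(delta_pos=[[0.8,-0.05,0.3],[0.8,-0.05,0.3],[0.8,-0.05,0.3]], rot=[[0,0,0],[0,0,0],[0,0,0]], gripper=[1,1,1])

```text
time_s: 2.88
tool_pos: [0.459, 0.1616, 0.2792]
tool_rot: [180.0, 0.0, 100.4]
force: [0.3, 0.1, 0.8]
grip_width: 0.0867
grasp_force: 0.0
```

>>> step_arm(delta_pos=[[0.69,0.02,0.4],[0.69,0.02,0.4],[0.69,0.02,0.4],[0.69,0.02,0.4],[0.69,0.02,0.4]], rot=[[0,0,0],[0,0,0],[0,0,0],[0,0,0],[0,0,0]], gripper=[1,1,1,1,1])

```text
time_s: 3.5
tool_pos: [0.4393, 0.2962, 0.1997]
tool_rot: [180.0, 0.1, 100.4]
force: [0.5, -1.0, 0.3]
grip_width: 0.0867
grasp_force: 0.0
```

```bash
python3 - <<'E'
from h import *
import cv2,pickle
d=viewer.read_camera("wrist"); cv2.imwrite("pics/w2.png",d["img"][:,:,::-1]); pickle.dump(d,open("w2.pkl","wb"))
o=env.get_obs();print(o["tool_pos"],o["tool_rot"],o["qpos"])
E
```

```text
[0.4393958  0.29617367 0.20000152] [1.79943562e+02 6.02579377e-02 1.00338270e+02] [ 18.3491162   11.86364509 -61.06745711 101.2140961   10.91431829
  73.25729769 -35.02975004]
```

View pics/w2.png

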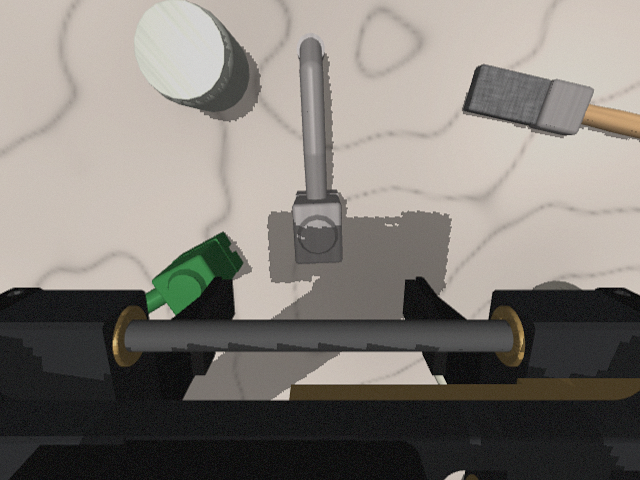

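The wrist view shows the grey head midway between the fingers: cap centre ≈(317,235), block top x 294–342, y ≈205–262, spout tip ≈(312,42). The green one is at left.

```bash
python3 - <<'E'
from h import *
import pickle
d=pickle.load(open("w2.pkl","rb"))
c=cast(d,317,235,.083);b=cast(d,318,233,.076);m=cast(d,312,43,.045)
print(c,b,m,ang(c,m),np.hypot(*(m-c)[:2]))
for a,e in(((294,205),(294,262)),((341,205),(342,262))):
  print(ang(cast(d,*e,.076),cast(d,*a,.076)))
plan([(*(c[:2]),.043,100.7)])
E
```

```text
[0.43754201 0.29946928 0.083     ] [0.43835851 0.29938946 0.076     ] [0.40711761 0.44272164 0.045     ] 101.99049828937183 0.14644754280024436
99.3077222460372
102.49213482083213
(np.float64(0.437542008445331), np.float64(0.29946927699632436), 0.043, 100.7) dpos [ 0.019 -0.007  0.785] rot [ 0.0007  0.0007 -0.0042] rows>= 3.0
```

>>> step_arm(delta_pos=[[0.018,-0.006,0.3],[0.018,-0.006,0.55],[0.018,-0.006,0.7],[0.018,-0.006,0.785],[0.018,-0.006,0.785],[0.018,-0.006,0.785]], rot=[[0,0,-0.006],[0,0,-0.006],[0,0,-0.006],[0,0,-0.006],[0,0,-0.006],[0,0,-0.006]], gripper=[1,1,1,1,1,1])

```text
time_s: 4.3
tool_pos: [0.4368, 0.3022, 0.044]
tool_rot: [179.9, -0.0, 101.1]
force: [1.0, -0.8, 1.1]
grip_width: 0.0873
grasp_force: 0.0
```

>>> step_arm(delta_pos=[[0,0,0],[0,0,0],[0,0,0],[0,0,0],[0,0,0],[0,0,0],[0,0,0],[0,0,0]], rot=[[0,0,0],[0,0,0],[0,0,0],[0,0,0],[0,0,0],[0,0,0],[0,0,0],[0,0,0]], gripper=[-1,-1,-1,-1,-1,-1,-1,-1], squeeze=45)

```text
time_s: 5.3
tool_pos: [0.436, 0.3019, 0.0426]
tool_rot: [180.0, -0.0, 101.1]
force: [2.8, -0.7, -0.7]
grip_width: 0.0398
grasp_force: 44.8
```

>>> step_arm(delta_pos=[[0,0,-0.2],[0,0,-0.5],[0,0,-0.79],[0,0,-0.79],[0,0,-0.79]], rot=[[0,0,0],[0,0,0],[0,0,0],[0,0,0],[0,0,0]], gripper=[-1,-1,-1,-1,-1])

```text
time_s: 5.92
tool_pos: [0.4344, 0.3008, 0.199]
tool_rot: [-179.8, 0.1, 101.1]
force: [-0.3, 0.2, -4.6]
grip_width: 0.0399
grasp_force: 44.8
```

```bash
python3 - <<'E'
from h import *
import cv2,pickle
d=viewer.read_camera("wrist"); pickle.dump(d,open("w3.pkl","wb"))
o=env.get_obs();print(o["tool_pos"],o["tool_rot"],o["qpos"],o["force"],o["wrist_torque"])
im=d["img"][:,:,::-1]; cv2.imwrite("pics/w3.png",cv2.resize(im[150:390,220:420],(500,600),interpolation=cv2.INTER_CUBIC))
plan([(.50,.16,.205,87),(.557,.0145,.205,72.7)])
E
```

```text
[0.43408797 0.30063675 0.19832111] [-1.79766414e+02  9.67866518e-02  1.01117573e+02] [ 18.53267529  12.29950329 -62.18560413 101.3373974   11.29384136
  73.41660741 -35.29291896] [ 0.14737882  0.32509133 -4.15556792] [-0.01410635 -0.09122022  0.00029404]
(0.5, 0.16, 0.205, 87) dpos [-0.754  0.188 -0.033] rot [-0.0026  0.0015  0.1643] rows>= 3.0
(0.557, 0.0145, 0.205, 72.7) dpos [-0.712  0.323  0.   ] rot [ 0.     -0.      0.1664] rows>= 3.0
```

View pics/w3.png

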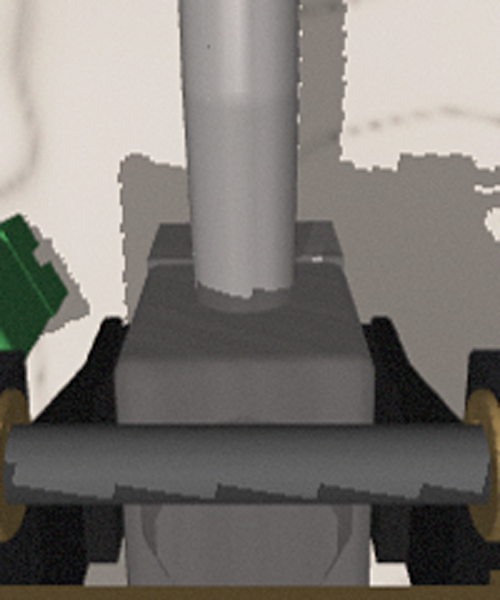

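The held head fills the grip; the +x top edge of its block runs from px (266.8,294.8) to (369.2,294.8).

```bash
python3 - <<'E'
from h import *
import pickle
d=pickle.load(open("w3.pkl","rb"))
p=np.array([.43409,.30064,.19832]);R=Ro.from_euler("xyz",[-179.77,.1,101.12],degrees=True)
for z in (.0324,.0334,.0344):
    a=R.inv().apply(cast(d,266.8,294.8,p[2]+z)-p);b=R.inv().apply(cast(d,369.2,294.8,p[2]+z)-p);print(a,b,np.linalg.norm(a-b))
E
```

```text
[ 0.02122149 -0.01908703 -0.03236073] [ 0.02134366  0.01943917 -0.0325156 ] 0.0385267004336356
[ 0.02169243 -0.01892498 -0.03336221] [ 0.02181358  0.01927832 -0.03351578] 0.03820380191025574
[ 0.02216338 -0.01876293 -0.03436369] [ 0.02228349  0.01911748 -0.03451596] 0.03788090338687588
```

>>> step_arm(delta_pos=[[-0.4,0.1,-0.04],[-0.75,0.19,-0.04],[-0.75,0.19,-0.04],[-0.75,0.19,-0.04]], rot=[[0,0,0.08],[0,0,0.164],[0,0,0.164],[0,0,0.164]], gripper=[-1,-1,-1,-1])

```text
time_s: 6.48
tool_pos: [0.5016, 0.1578, 0.2059]
tool_rot: [-179.7, 0.1, 86.7]
force: [-0.9, -0.2, -4.2]
grip_width: 0.0399
grasp_force: 44.8
```

>>> step_arm(delta_pos=[[-0.4,0.2,0],[-0.7,0.32,0],[-0.7,0.32,0],[-0.7,0.32,0],[-0.7,0.32,0]], rot=[[0,0,0.1],[0,0,0.166],[0,0,0.166],[0,0,0.166],[0,0,0.166]], gripper=[-1,-1,-1,-1,-1])

```text
time_s: 7.1
tool_pos: [0.5571, 0.0211, 0.2071]
tool_rot: [-179.8, -0.0, 72.9]
force: [0.9, 0.6, -4.0]
grip_width: 0.0401
grasp_force: 44.8
```

```bash
python3 - <<'E'
from h import *
o=env.get_obs();print(o["tool_pos"],o["tool_rot"],o["qpos"],o["force"],o["grip_width"])
plan([(.5579,.0174,.19,72.7)])
E
```

```text
[0.55713071 0.02106974 0.20713956] [-1.79809146e+02 -4.97581262e-02  7.29014091e+01] [ 37.97186263  13.16041629 -48.67358099  97.10812722  10.0841103
  74.49542214 -29.78999895] [ 0.93957677  0.64370588 -3.95616772] 0.04007588043369658
(0.5579, 0.0174, 0.19, 72.7) dpos [-0.016  0.009  0.086] rot [-0.0022 -0.0006  0.0023] rows>= 1.0
```

>>> step_arm(delta_pos=[[-0.016,0.009,0.05],[-0.016,0.009,0.11],[-0.016,0.009,0.11],[-0.016,0.009,0.11],[-0.016,0.009,0.11]], rot=[[-0.002,0,0.002],[-0.002,0,0.002],[-0.002,0,0.002],[-0.002,0,0.002],[-0.002,0,0.002]], gripper=[-1,-1,-1,-1,-1])

```text
time_s: 7.72
tool_pos: [0.5594, 0.0154, 0.1869]
tool_rot: [179.8, -0.0, 72.6]
force: [0.8, 0.5, -3.9]
grip_width: 0.0397
grasp_force: 44.8
```

```bash
python3 - <<'E'
from h import *
import cv2
o=env.get_obs();print(o["tool_pos"],o["tool_rot"],o["force"])
S=viewer.read_camera("scene")["img"][:,:,::-1];T=viewer.read_camera("top")["img"][:,:,::-1]
c=lambda im,x,y:cv2.resize(im[y:y+75,x:x+50],(400,600),interpolation=cv2.INTER_CUBIC)
cv2.imwrite("pics/c4.png",np.hstack([c(S,295,205),c(T,300,205)]))
plan([(.5579,.0174,.18,72.7)])
E
```

```text
[0.55938176 0.01541233 0.18691912] [ 1.79787117e+02 -7.01456998e-03  7.25918658e+01] [ 0.75920473  0.53924732 -3.88275968]
(0.5579, 0.0174, 0.18, 72.7) dpos [ 0.008 -0.01   0.034] rot [ 0.0024 -0.     -0.0014] rows>= 1.0
```

View pics/c4.png

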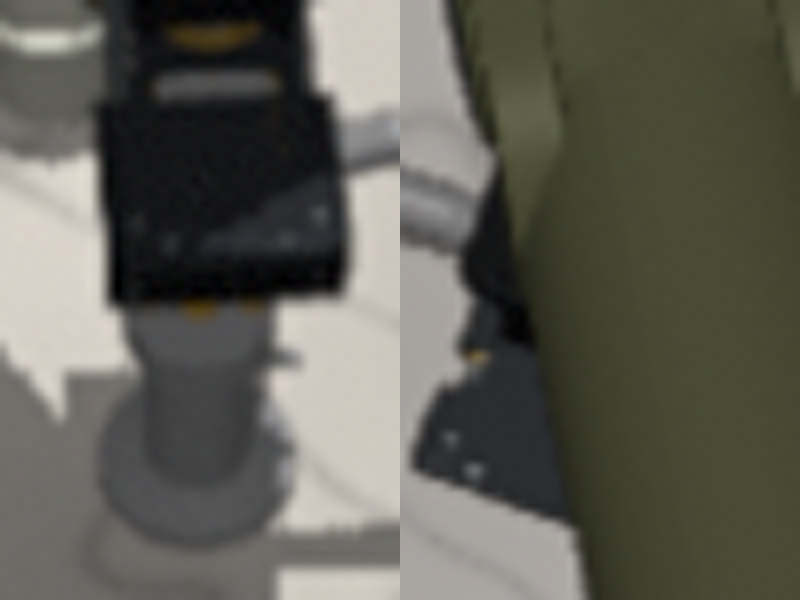

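The gripper hides the fit from both cameras, so I'll go by feel. The measured pose needs a small correction of (−1.5, +2.0) mm.

>>> step_arm(delta_pos=[[0.008,-0.01,0],[0.008,-0.01,0.02],[0.008,-0.01,0.04],[0.008,-0.01,0.055],[0.008,-0.01,0.06],[0.008,-0.01,0.06]], rot=[[0.002,0,0],[0.002,0,0],[0.002,0,0],[0.002,0,0],[0.002,0,0],[0.002,0,0]], gripper=[-1,-1,-1,-1,-1,-1])

```text
time_s: 8.57
tool_pos: [0.5577, 0.0174, 0.1744]
tool_rot: [-180.0, 0.0, 72.6]
force: [-0.0, 0.0, -3.0]
grip_width: 0.0401
grasp_force: 44.8
```

>>> step_arm(delta_pos=[[0,0,0.01],[0,0,0.02],[0,0,0.02]], rot=[[0,0,0],[0,0,0],[0,0,0]], gripper=[-1,-1,-1])

```text
time_s: 8.95
tool_pos: [0.5576, 0.0174, 0.1703]
tool_rot: [-180.0, 0.0, 72.6]
force: [0.3, 0.0, -3.9]
grip_width: 0.0398
grasp_force: 44.8
```

Free so far, with the pin entering the bore. Next down to just above the keys.

>>> step_arm(delta_pos=[[0,0,0.01],[0,0,0.02],[0,0,0.03],[0,0,0.03]], rot=[[0,0,0],[0,0,0],[0,0,0],[0,0,0]], gripper=[-1,-1,-1,-1])

```text
time_s: 9.45
tool_pos: [0.5575, 0.0174, 0.1643]
tool_rot: [-180.0, 0.0, 72.6]
force: [-0.2, -0.5, -3.1]
grip_width: 0.04
grasp_force: 44.8
```

>>> step_arm(delta_pos=[[0,0,0.005],[0,0,0.01],[0,0,0.015],[0,0,0.02],[0,0,0.02]], rot=[[0,0,0],[0,0,0],[0,0,0],[0,0,0],[0,0,0]], gripper=[-1,-1,-1,-1,-1])

```text
time_s: 10.07
tool_pos: [0.5576, 0.0174, 0.1604]
tool_rot: [-180.0, 0.0, 72.6]
force: [0.2, -0.4, -3.6]
grip_width: 0.0398
grasp_force: 44.8
```

>>> step_arm(delta_pos=[[0,0,0.005],[0,0,0.01],[0,0,0.015],[0,0,0.015]], rot=[[0,0,0],[0,0,0],[0,0,0],[0,0,0]], gripper=[-1,-1,-1,-1])

```text
time_s: 10.58
tool_pos: [0.5577, 0.0175, 0.1574]
tool_rot: [-180.0, -0.0, 72.6]
force: [0.4, 1.6, -3.9]
grip_width: 0.0396
grasp_force: 44.8
```

The keys are already in the slots, with almost no force. Now the last 5 mm to the seat.

>>> step_arm(delta_pos=[[0,0,0.005],[0,0,0.01],[0,0,0.015],[0,0,0.02],[0,0,0.02]], rot=[[0,0,0],[0,0,0],[0,0,0],[0,0,0],[0,0,0]], gripper=[-1,-1,-1,-1,-1])

```text
time_s: 11.2
tool_pos: [0.5577, 0.0175, 0.1535]
tool_rot: [180.0, -0.0, 72.6]
force: [1.2, 0.9, -4.2]
grip_width: 0.0395
grasp_force: 44.8
```

>>> step_arm(delta_pos=[[0,0,0.0025],[0,0,0.005],[0,0,0.0075],[0,0,0.0075]], rot=[[0,0,0],[0,0,0],[0,0,0],[0,0,0]], gripper=[-1,-1,-1,-1])

```text
time_s: 11.7
tool_pos: [0.5578, 0.0175, 0.1523]
tool_rot: [180.0, 0.0, 72.6]
force: [0.1, 1.0, -1.1]
grip_width: 0.0397
grasp_force: 44.8
```

Seated: contact builds at TCP z 0.1523, and 0.1526 was expected for fully home. Now I'll screw it clockwise, following the arc about the riser axis and the thread's sink, with a cautious first 20°.

>>> step_arm(delta_pos=[[0,0.001,0.0005],[0,0.002,0.001],[0,0.003,0.0015],[-0.001,0.0045,0.002],[-0.001,0.0055,0.0025],[-0.001,0.0055,0.0025]], rot=[[0,0,0.05],[0,0,0.1],[0,0,0.15],[0,0,0.2],[0,0,0.233],[0,0,0.233]], gripper=[-1,-1,-1,-1,-1,-1], squeeze=55)

```text
time_s: 12.45
tool_pos: [0.5586, 0.0172, 0.152]
tool_rot: [-180.0, 0.0, 52.6]
force: [-2.2, 1.4, 2.3]
grip_width: 0.0398
grasp_force: 54.8
```

```bash
python3 - <<'E'
from h import *
o=env.get_obs();print(o["tool_pos"],o["tool_rot"],o["force"],o["wrist_torque"],o["qpos"])
E
```

```text
[0.55856461 0.01717406 0.15195675] [-1.79989757e+02  1.40222955e-02  5.26036056e+01] [-2.15698874  1.40707175  2.30682537] [0.38286886 0.59845642 0.00964609] [ 34.56067625  15.3285906  -44.7287297  101.00316289  11.54477319
  68.39849016 -50.83103356]
```

>>> step_arm(delta_pos=[[0,0.001,0.0005],[0,0.002,0.001],[-0.001,0.003,0.0015],[-0.001,0.004,0.002],[-0.002,0.0055,0.0025],[-0.0025,0.0065,0.003],[-0.003,0.0075,0.0035],[-0.004,0.0085,0.004],[-0.004,0.0085,0.004]], rot=[[0,0,0.06],[0,0,0.12],[0,0,0.18],[0,0,0.24],[0,0,0.3],[0,0,0.36],[0,0,0.42],[0,0,0.4654],[0,0,0.4654]], gripper=[-1,-1,-1,-1,-1,-1,-1,-1,-1])

```text
time_s: 13.58
tool_pos: [0.5597, 0.0156, 0.1511]
tool_rot: [-180.0, -0.0, 12.7]
force: [-1.8, 1.9, 2.8]
grip_width: 0.0397
grasp_force: 54.8
```

```bash
python3 - <<'E'
from h import *
o=env.get_obs();print(o["tool_pos"],o["tool_rot"],o["force"],o["wrist_torque"],o["qpos"])
E
```

```text
[0.55967224 0.01557131 0.15108014] [-1.79994960e+02 -1.99951377e-02  1.26564691e+01] [-1.77419928  1.90590474  2.84061563] [0.44876058 0.47346889 0.01607533] [ 30.0304034   14.33193617 -39.09911606 101.08590589   9.68846465
  67.96713906 -89.19010256]
```

>>> step_arm(delta_pos=[[0,0.0015,0.0005],[0,0.003,0.001],[-0.001,0.004,0.0015],[-0.001,0.0055,0.002],[-0.002,0.007,0.0025],[-0.0025,0.008,0.003],[-0.003,0.009,0.0035],[-0.004,0.01,0.004],[-0.004,0.01,0.004]], rot=[[0,0,0.06],[0,0,0.12],[0,0,0.18],[0,0,0.24],[0,0,0.3],[0,0,0.36],[0,0,0.42],[0,0,0.4735],[0,0,0.4735]], gripper=[-1,-1,-1,-1,-1,-1,-1,-1,-1])

```text
time_s: 14.7
tool_pos: [0.5594, 0.0135, 0.1501]
tool_rot: [-180.0, -0.0, -28.0]
force: [-1.0, 2.9, 1.2]
grip_width: 0.0398
grasp_force: 54.8
```

```bash
python3 - <<'E'
from h import *
import cv2,pickle
o=env.get_obs();print(o["tool_pos"],o["tool_rot"],o["force"],o["wrist_torque"],o["qpos"])
D={n:viewer.read_camera(n) for n in("top","scene","wrist")};pickle.dump(D,open("w5.pkl","wb"))
c=lambda im,x,y,w,h:cv2.resize(im[y:y+h,x:x+w,::-1],(400,300),interpolation=cv2.INTER_CUBIC)
cv2.imwrite("pics/c5.png",np.vstack([np.hstack([c(D["top"]["img"],300,140,160,120),c(D["scene"]["img"],240,220,160,120)]),np.hstack([c(D["wrist"]["img"],0,0,640,480)]*2)]))
E
```

```text
[0.55944784 0.01352437 0.15014359] [-1.79966155e+02 -2.05670376e-02 -2.79871744e+01] [-1.02582501  2.90974142  1.2117013 ] [0.68203316 0.2343933  0.01500097] [  25.84725988   13.45301311  -33.89424626  101.3378051     8.0499869
   67.59548841 -128.38100402]
```

View pics/c5.png

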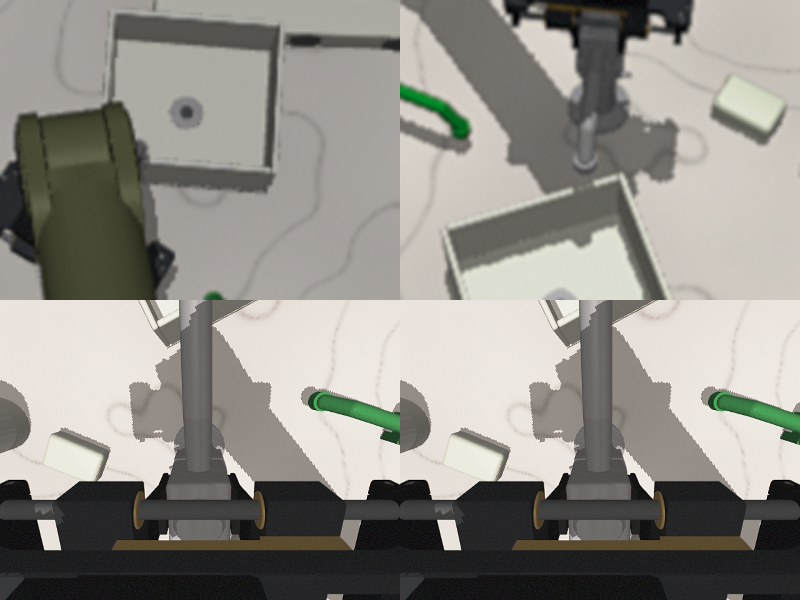

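The scene view shows the head seated and its mouth at scene px ≈(314,285), nearly toward the drain. The wrist view shows the spout aligned with the tool x axis. Now I'll check its direction numerically.

```bash
python3 - <<'E'
from h import *
import pickle
D=pickle.load(open("w5.pkl","rb"));S=D["scene"];W=D["wrist"]
ax=np.array([.5568,.0148,0])
m=cast(S,314,285.2,.13);print(m,ang(ax,m),np.hypot(*(m-ax)[:2]))
# tube in wrist: edges at rows 300 & 440 of crop -> centre px
a=cast(W,195.5*1.6,2,.165);b=cast(W,198.5*1.6,(465-300)*1.6,.165);print(ang(b,a))
im=W["img"].astype(int)
for z in (.006,): print("drain scene",ang(ax,cast(S,303.51,342.46,z)),"top",ang(ax,cast(D["top"],373.98,184.65,z)))
E
```

```text
[ 0.68769375 -0.05132339  0.13      ] -26.801465549431228 0.1466474557930653
-26.96632706003848
drain scene -30.457099711824828 top -30.497284305122452
```

>>> step_arm(delta_pos=[[-0.0005,0,0.0005],[-0.0005,0,0.001],[-0.0005,0,0.001],[-0.0005,0,0.001]], rot=[[0,0,0.02],[0,0,0.035],[0,0,0.035],[0,0,0.035]], gripper=[-1,-1,-1,-1])

```text
time_s: 15.35
tool_pos: [0.5594, 0.0134, 0.15]
tool_rot: [-180.0, -0.0, -31.1]
force: [-0.8, 1.8, 4.7]
grip_width: 0.0396
grasp_force: 54.8
```

>>> step_arm(delta_pos=[[0,0,0],[0,0,0],[0,0,0],[0,0,0],[0,0,0],[0,0,0]], rot=[[0,0,0],[0,0,0],[0,0,0],[0,0,0],[0,0,0],[0,0,0]], gripper=[0.6,0.6,0.6,0.6,0.6,0.6])

```text
time_s: 16.1
tool_pos: [0.5591, 0.0131, 0.1497]
tool_rot: [180.0, -0.0, -31.1]
force: [0.8, -0.2, -0.5]
grip_width: 0.0694
grasp_force: 0.0
```

>>> step_arm(delta_pos=[[0,0,-0.15],[0,0,-0.4],[0,0,-0.7],[0,0,-1],[0,0.5,-1],[0,1,-1],[0,1,-1],[0,1,-1]], rot=[[0,0,0],[0,0,0],[0,0,0],[0,0,0],[0,0,0],[0,0,0],[0,0,0],[0,0,0]], gripper=[0.6,0.6,0.6,0.6,0.6,0.6,0.6,0.6])

```text
time_s: 17.1
tool_pos: [0.4533, -0.1627, 0.3499]
tool_rot: [179.9, -0.0, -31.6]
force: [0.3, 0.7, 1.2]
grip_width: 0.0697
grasp_force: 0.0
```

```bash
python3 - <<'E'
from h import *
import cv2,pickle
o=env.get_obs();print(o["tool_pos"],o["qpos"],o["force"])
D={n:viewer.read_camera(n) for n in("top","scene")};pickle.dump(D,open("w6.pkl","wb"))
c=lambda im,x,y,w,h:cv2.resize(im[y:y+h,x:x+w,::-1],(400,600),interpolation=cv2.INTER_CUBIC)
cv2.imwrite("pics/c6.png",np.hstack([c(D["top"]["img"],310,165,80,120),c(D["scene"]["img"],275,215,80,120)]))
E
```

```text
[ 0.45325062 -0.1627095   0.34993643] [  41.08740558   -3.41896954  -23.19229341   94.15874873   -1.23062237
   88.96936025 -103.67164607] [0.30292862 0.6845772  1.1740117 ]
```

View pics/c6.png

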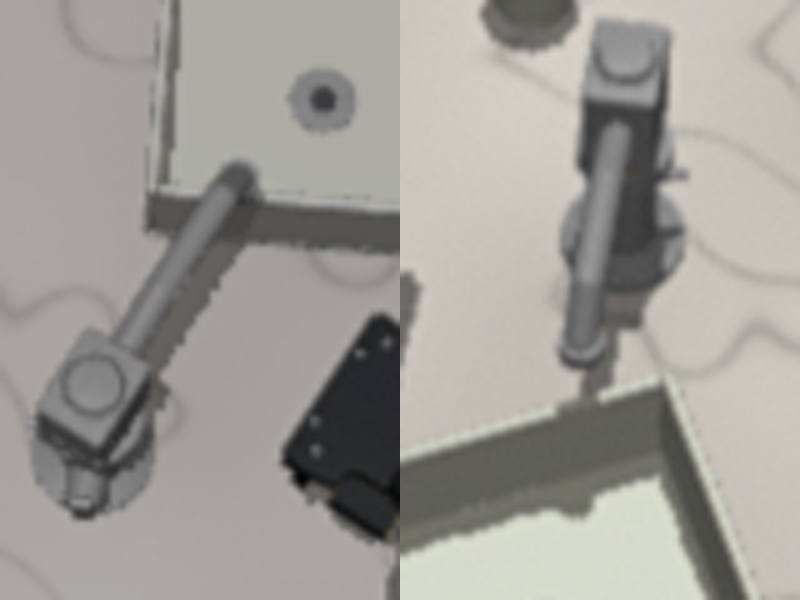

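Upright and let go. The cap is at top px ≈(328.4,241.6) and scene px ≈(320.4,226). The mouth is at scene px ≈(311.4,285) and top px ≈(357.6,201), pointing at the drain.

```bash
python3 - <<'E'
from h import *
import pickle
D=pickle.load(open("w6.pkl","rb"));S=D["scene"];T=D["top"]
for n,d,c,m,g in(("S",S,(320.4,226),(311.4,285),(303.51,342.46)),("T",T,(328.4,241.6),(357.6,201),(373.98,184.65))):
    c=cast(d,*c,.191);m=cast(d,*m,.13 if n=="S" else .14);g=cast(d,*g,.006)
    print(n,c,m,"spout",ang(c,m),np.hypot(*(m-c)[:2]),"drain",ang(c,g))
E
```

```text
S [0.56119132 0.01413318 0.191     ] [ 0.68480332 -0.05734452  0.13      ] spout -30.038321454422192 0.14279001845786501 drain -30.835254457533765
T [0.55469785 0.01389109 0.191     ] [ 0.6811952  -0.05978453  0.14      ] spout -30.217727478374492 0.14638877731863134 drain -30.08021695669286
```

Within about 1° of the drain, seated at the right height and released, so I'm handing it in.

```bash
python3 -c "
from cell import env
print(env.sign_off())"
```

```text
the job is handed in; nothing more can be done
None
```

The grey spout head is seated on the riser's keyed hub and screwed clockwise about 104° until the spout points within about 1° of the drain. It stands upright and released, the highest press I read on the riser was about 9 N, and I handed the job in at about 17 s; sign-off returned no verdict.

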